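# Centre a reagent bottle in the V-block of the label camera and photograph it

### The arm

A 7-joint arm with a two-finger parallel gripper is mounted at the origin on a cart in front of the work surface, level with it; the furniture and walls round the work are solid. World frame = base frame: x ahead of the robot, y to its left, z up, the work surface at z = 0. Lengths are in m, angles in rad, forces in N, time in s.
With the tool pointing down it reaches from about 0.4 to 0.9 m from the base axis. Payload 5.6 kg.
Tool frame: the origin (TCP) lies midway between the tips of the shut fingers; the grasp point (between the pads) lies 19 mm behind it; z points along the fingers, y is the line along which they close (so a half turn about z gives the same grasp; the last joint's range is limited). The gripper opens to 92 mm and grips with 3 to 60 N. Pads are 20 mm wide; open, the fingers measure 128 mm over their backs; the gripper's body (75 mm by 189 mm) begins 69 mm behind the grasp point.
Start: joints at [-1.156, 0.468, -0.012, 1.603, 0.006, 1.071, -0.056], TCP at [0.287, 0.583, 0.215] pointing down, gripper open.
Joint ranges: [-2.53, 2.53], [-0.31, 2.02], [-1.57, 1.55], [0.28, 2.44], [-1.29, 4.43], [0.15, 1.84], [-2.92, 2.92]. Speed limits (rad/s): [2.57, 2.57, 3.14, 3.14, 3.14, 3.14, 3.14].

### API

Orientations are given as a 3x3 rotation matrix whose columns are the frame's x, y, z axes.
In Python, from station import env, effector, solver, viewer, workorder, search_frame, tip_of gives the robot as it stands. Calls block until the motion is done:
- env.reach(position, orientation): joint-space move of the TCP to a pose.
- env.movel(position, frame=None, rate=0.15): straight line of the TCP; frame=None keeps the orientation; rate is the mean speed in m/s.
- env.goto_joints(angles): joint-space move.
- effector.release() and effector.grasp(squeeze=None): open the fingers fully, or close them until they stop; squeeze is the grip in N (None keeps the last).
- env.pause(seconds).
- solver.inverse_kinematics(position, orientation): joint angles nearest the present ones, or None.
- env.sense(): the state.
- viewer.read_camera(name): name is "scene" or "side" or "wrist"; returns (picture, depth): 400x640x3 uint8, red, green, blue; 400x640 float32, m along the optical axis (not along the pixel's ray), 0 where there is no reading.
- viewer.camera_info(name): a dict with "intrinsics" (3x3 intrinsics, pixels), "eye" and "rotation" of the camera in the world; the wrist camera has in their place "T_tool_cam" (4x4, takes a point from camera to tool coordinates, whose origin is the TCP and whose axes are the flange's). Camera axes: x right, y up, looking along -z (the intrinsics and any distortion apply to the point x, -y, -z); pixel columns grow to the right and rows downward; lengths in m; the calibration is good to about 2 mm. A picture is of the moment at which its call begins: read the wrist's pose just before it. camera_info takes no time and is no camera call.
A pose or a line that the arm cannot do raises env.PlanningError and nothing moves.
- workorder.finish_job(): hands the job in; it is judged then, once.
Trained networks look in the newest picture that a camera, given by its name, has taken for a name from the list of things; names that differ only in an ending like _2 or _b are one class to them, and where a whole thing is asked for, a point or a joint stands for the part that bears it (a point fixed in the world has none). Each returns a list of dicts, best first, with "score" (0 to 1); they miss things now and then, are a little off and sometimes report something else, mostly with a low value. They report only what shows in the picture. A call takes as long as a camera call. They do not tell look-alikes from the thing itself.
- search_frame(camera, name): "at" ([x, y, z] in m, in world coordinates, good to about 4 mm: the middle of the surface that is visible of it).
- tip_of(camera, name): "at" ([x, y, z] in m, in world coordinates, good to about 4 mm: a listed point, or the origin of a listed thing).
The state is a dict: "t": time; "joint_positions": joint angles; "joint_velocities": joint speeds; "tau": joint torques, N m; "ee_pos": TCP position; "tcp_rot": TCP orientation; "wrist_force": force on the tool from outside, world axes, zero at the start; "moment": the same for the moment, N m; "gripper_width": finger opening in m; "grasp_force": force on a finger pad.
Only numpy, scipy, OpenCV 4.12 (cv2) and the standard library are available. Lean on these libraries where they do the work, as an engineer would, in place of code of your own. Each camera call takes 0.05 s, during which the arm holds its last target. There are 200 camera calls.

### The job

Stand the small screw-cap bottle upright on the front of the camera stand's base plate, in line with the V-block and out in the open clear of the camera head, and let go of it. Then gently push it along the plate under the camera head until it is centred, touching both faces of the V-block, and with it seated there press the shutter button all the way down and release it. Do not touch the camera head, and leave the larger bottle and the flask where they stand.

Things in the scene. Friction and masses are not known exactly. Their poses are not given: they have to be found in the camera images.
- bottle_mid (a point): Centre (half-way up) of the small screw-cap bottle, the smaller of the two screw-cap bottles on the open bench: round, 44 mm diameter (straight-sided up to about 58 mm, then shoulder and 32 mm wide cap), 89 mm high, 0.1 to 0.2 kg. The point is 45 mm above its underside; z points up along the bottle.
- seat (a point): Where the bottle's centre must end: its centre point when it stands on the base plate touching both faces of the V-block; 45 mm above the top of the plate. Turns with the stand: x axis is the push direction (from the plate's front edge into the V), y to the left of that, z up.
- plate_front (a point): Middle of the open front part of the camera stand's base plate, on its top surface (12 mm above the bench), on the push line 82 mm before the seat (in -x). Axes as the seat's. The fixed aluminium plate is 220 x 180 mm; this point lies 48 mm behind its front edge, 115 mm from its right edge and 65 mm from its left edge.
- camera_head: Grey fixed camera head overhanging the seat, on a mast behind the V-block. 116 x 76 x 48 mm; underside 124 mm above the bench (lens barrel over the seat down to 118 mm), top 172 mm. Front edge 28 mm before the seat, 6 mm before the seated bottle's near side: the pushing tool must lean back. Origin on the bench under it, 30 mm before the seat; axes as the seat's.
- v_block: Steel V-block, fixed and rigid, 40 mm high, with two smooth, slippery upright faces 45 degrees either side of the push line (90 degrees between them); the mouth, 66 mm wide, opens to the front and its tips are about level with the seat. Origin on the top of the plate, 30 mm before the seat in -x; axes as the seat's.
- shutter_top (a point): Middle of the top of the round shutter button (28 mm diameter), in a small black housing on the plate's right, 83 mm to the right of the push line and 7 mm farther back than the middle of the front part. Pressed straight down.
- shutter (a joint): Travel of the shutter button: 0 up, 0.006 m fully down; spring, about 5 N when fully down; it comes back up by itself.
- big_bottle: Larger screw-cap bottle, clear, 56 mm diameter, 113 mm high, loose bystander; origin at the centre of its underside. One of the two bottles stands on the left before the fixed white water bath (0.22 m high, its front at x = 0.47 to 0.50 for y over 0.12), the other on the right near the bench's front edge.
- flask: Conical flask, 62 mm diameter, 102 mm high, loose bystander on the right behind; origin at the centre of its underside.
Mind the look-alikes: they are no part of the job. Leave any blue look-alike of the part that bears bottle_mid alone.

How it is judged:
On the way, in this order (a step that is already met when the one before it is completed fails the run):
1. the small bottle stands upright and released on the front of the plate, its centre 50 to 115 mm before the seat and within 35 mm of the push line (x of bottle_mid in the frame of seat between -0.115 and -0.05 m and y of bottle_mid in the frame of seat between -0.035 and 0.035 m and z of bottle_mid in the frame of seat below 0.004 m and angle between bottle_mid's own z axis and vertical below 0.08 rad and contact force between bottle and the fingers below 0.1 N), for 0.2 s.
2. the small bottle is seated: upright on the plate, its centre within 3 mm of the seat (horizontal distance between bottle_mid and seat below 0.003 m and angle between bottle_mid's own z axis and vertical below 0.08 rad), for 0.2 s.
3. the shutter button is pressed down by at least 4.5 mm while the bottle is seated and not touched (value of joint shutter above 0.0045 m and horizontal distance between bottle_mid and seat below 0.003 m and contact force between bottle and the fingers below 0.1 N), for 0.05 s.
At the end, for the whole second after the job is handed in: The small bottle stands upright (within 0.08 rad), at rest, on the plate with its centre within 3 mm of the seat (touching both V faces); the shutter button is up again (all of step 2 and z of bottle_mid in the frame of seat below 0.004 m and linear speed of bottle below 0.01 m/s and value of joint shutter below 0.0015 m).
It fails at once if the small bottle is toppled (leans over 0.6 rad) (angle between bottle_mid's own z axis and vertical above 0.6 rad).
It fails at once if the bottle is rammed into the V-block (over 30 N) (contact force between bottle and v_block above 30 N).
It fails at once if the camera head is touched (over 2 N) (contact force between camera_head and anything else above 2 N).
It fails at once if the larger bottle or the flask is moved by over 20 mm (distance of any of big_bottle, flask from where it was at the start of the episode above 0.02 m).
It also fails if it takes over 61 s, if anything falls off the work surface, if the arm or the gripper's body presses on something with over 40 N, if the wrist force passes 120 N, or if a joint passes its speed limit or range.

## Working session

There is one attempt and no reset: what is moved stays moved. The work goes in short steps, each a Python script; the robot and the scene stay as the last script left them, time stands still between calls to the robot, and variables do not carry over. Pictures are saved under pics/ and viewed, at most 10 in all, crops included, and the job is handed in when it is done.

```bash
mkdir -p pics; ls; cat > h.py <<'E'
from station import env, effector, solver, viewer, workorder, search_frame, tip_of
import numpy as np, cv2
np.set_printoptions(precision=4,suppress=True)
def save(cam,name):
    p,d=viewer.read_camera(cam); cv2.imwrite(f'pics/{name}.png',p[:,:,::-1]); np.save(f'pics/{name}_d.npy',d); return p,d
def cloud(cam,d):
    i=viewer.camera_info(cam); K=np.array(i['intrinsics']); v,u=np.mgrid[:d.shape[0],:d.shape[1]]
    c=np.stack([(u-K[0,2])/K[0,0]*d,-(v-K[1,2])/K[1,1]*d,-d],-1)
    return c@np.array(i['rotation']).T+np.array(i['eye'])
def pix(cam,P):
    i=viewer.camera_info(cam); K=np.array(i['intrinsics']); c=np.array(i['rotation']).T@(np.array(P)-i['eye'])
    return np.array([K[0,0]*c[0]/-c[2]+K[0,2], K[1,1]*-c[1]/-c[2]+K[1,2]])
E
python3 - <<'E'
from h import *
for c in ['scene','side']:
    p,d=save(c,c+'0'); print(c,viewer.camera_info(c))
    for n in ['bottle_mid','seat','plate_front','shutter_top','camera_head','v_block','big_bottle','flask']:
        for f in (tip_of,search_frame):
            for r in f(c,n)[:4]: print(n,f.__name__[:3],round(r['score'],2),np.array(r['at']),pix(c,r['at']).round())
print(env.sense())
E
```

```text
pics
scene {'intrinsics': array([[395.4064,   0.    , 320.7375],
       [  0.    , 395.4064, 200.2099],
       [  0.    ,   0.    ,   1.    ]]), 'eye': array([0.244 , 0.4798, 0.6175]), 'rotation': array([[-0.901 ,  0.2742, -0.336 ],
       [-0.4337, -0.5776,  0.6916],
       [-0.0044,  0.7689,  0.6393]])}
bottle_mid cal 0.92 [ 0.3703 -0.3007  0.0445] [415. 182.]
bottle_mid cal 0.77 [ 0.4494 -0.3168  0.0489] [386. 168.]
bottle_mid cal 0.65 [ 0.4889 -0.2481  0.0426] [361. 181.]
bottle_mid cal 0.93 [ 0.3717 -0.2879  0.0545] [414. 181.]
bottle_mid cal 0.93 [ 0.484  -0.2323  0.0569] [361. 181.]
bottle_mid cal 0.68 [ 0.4482 -0.2992  0.0569] [385. 170.]
seat cal 0.6 [ 0.6517 -0.0618  0.0557] [262. 204.]
seat cal 0.72 [ 0.6346 -0.0609  0.0104] [270. 221.]
plate_front cal 0.65 [ 0.5676 -0.0539  0.0102] [294. 232.]
plate_front cal 0.71 [0.4307 0.1246 0.0833] [314. 294.]
shutter_top cal 0.47 [ 0.5654 -0.1322  0.0352] [311. 203.]
camera_head cal 0.65 [ 0.6927 -0.3535  0.003 ] [307. 154.]
camera_head cal 0.78 [ 0.6653 -0.0465  0.1676] [246. 164.]
v_block cal 0.72 [ 0.6252 -0.0632  0.016 ] [274. 2
[... 1556 characters left out ...]
.57 [ 0.6984 -0.3526 -0.0019] [419. 192.]
flask cal 0.87 [ 0.681  -0.3543  0.0398] [420. 187.]
{'t': 1.7, 'joint_positions': array([-1.156 ,  0.4675, -0.0116,  1.6027,  0.006 ,  1.0714, -0.0563]), 'joint_velocities': array([ 0.0007,  0.0029,  0.0005, -0.0006,  0.0006, -0.0002,  0.0024]), 'tau': array([ -0.0002, -52.0401,  -0.0124, -24.4055,  -0.0566,   0.0114,
         0.    ]), 'ee_pos': array([0.2873, 0.583 , 0.2146]), 'tcp_rot': array([[-0.897 ,  0.4421,  0.    ],
       [ 0.4421,  0.897 , -0.    ],
       [-0.    ,  0.    , -1.    ]]), 'wrist_force': array([ 0.3755, -0.0553, -0.2675]), 'moment': array([ 0.0099, -0.0444, -0.0338]), 'grasp_force': 0.0, 'gripper_width': 0.09205348662304329}
```

```bash
python3 - <<'E'
import cv2,numpy as np
a=cv2.imread('pics/scene0.png'); b=cv2.imread('pics/side0.png')
A=cv2.resize(a[110:350,220:460],(400,400),interpolation=3); B=cv2.resize(b[110:290,220:460],(400,300),interpolation=3)
A2=cv2.resize(a[140:215,335:435],(400,300),interpolation=3);
o=np.zeros((600,800,3),np.uint8); o[:400,:400]=A; o[:300,400:]=B; o[300:,400:]=cv2.resize(b[195:285,320:440],(400,300),interpolation=3)
o[400:,:267]=cv2.resize(a[140:215,335:435],(267,200),interpolation=3)
cv2.imwrite('pics/c0.png',o)
E
```

```text
(no output)
```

View pics/c0.png

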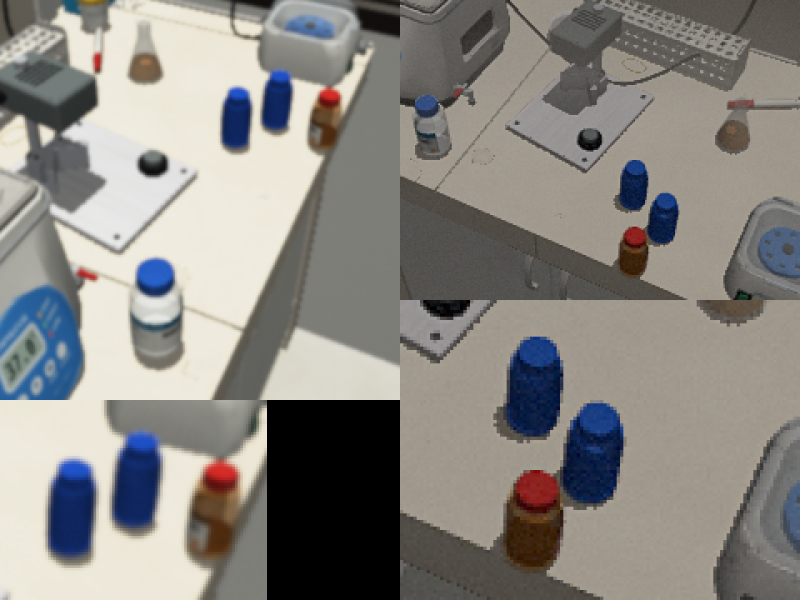

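View pics/scene0.png

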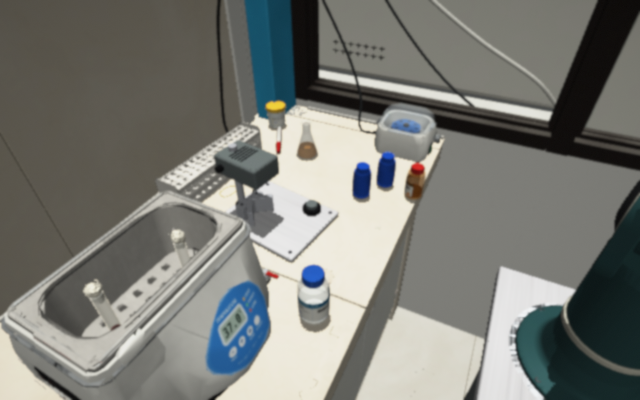

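Candidates for bottle_mid in the scene picture are amber with a red cap (415,182), blue (386,168) and blue (361,181). The amber one is the real one, as the blue ones are the look-alikes I'm told to leave alone, and the enlarged crop confirms its colour. The clear big bottle is at (313,295) and the stand at (290,220). Next I refine the poses from the saved depth.

```bash
cat > fit.py <<'E'
from h import *
from scipy.optimize import least_squares
for c in ['scene','side']:
    d=np.load(f'pics/{c}0_d.npy'); P=cloud(c,d); p=cv2.imread(f'pics/{c}0.png')
    ok=d>0
    # bench height check
    m=ok&(abs(P[...,0]-.40)<.03)&(abs(P[...,1]+.1)<.05); print(c,'bench z',np.median(P[m][:,2]))
    m=ok&(abs(P[...,0]-.62)<.2)&(abs(P[...,1]+.08)<.16)&(P[...,2]>.0075)&(P[...,2]<.017)
    q=P[m]; r=cv2.minAreaRect((q[:,:2]*1000).astype(np.float32)); print('plate',len(q),np.median(q[:,2]),r)
    hsv=cv2.cvtColor(p,cv2.COLOR_BGR2HSV)
    for nm,ctr in (('amber',(.369,-.302)),('blue1',(.45,-.315)),('blue2',(.49,-.25)),('big',(.441,.105))):
        R=.028 if nm=='big' else .022
        m=ok&(np.hypot(P[...,0]-ctr[0],P[...,1]-ctr[1])<R+.012)&(P[...,2]>.012)&(P[...,2]<.055)
        q=P[m]
        s=least_squares(lambda x:np.hypot(q[:,0]-x[0],q[:,1]-x[1])-R,ctr,loss='soft_l1',f_scale=.002)
        t=P[ok&(np.hypot(P[...,0]-ctr[0],P[...,1]-ctr[1])<R+.01)][:,2].max()
        print(nm,len(q),s.x,np.median(abs(s.fun)),'top',t)
    m=ok&(np.hypot(P[...,0]-.566,P[...,1]+.132)<.03)&(P[...,2]>.028)&(P[...,2]<.06); q=P[m]; print('shutter',len(q),q.mean(0),np.percentile(q[:,2],[50,95]))
    m=ok&(np.hypot(P[...,0]-.66,P[...,1]+.06)<.1)&(P[...,2]>.16)&(P[...,2]<.18); q=P[m]; print('head',len(q),cv2.minAreaRect((q[:,:2]*1000).astype(np.float32)),np.median(q[:,2]))
E
python3 fit.py
```

```text
scene bench z -0.002124983580905626
plate 3744 0.010905578659991144 ((614.7058715820312, -131.75184631347656), (276.658447265625, 228.95106506347656), 76.23833465576172)
amber 266 [ 0.373  -0.3015] 0.000698706456420067 top 0.08981465355055229
blue1 249 [ 0.4505 -0.3174] 0.0007352580795461881 top 0.08965015242170915
blue2 257 [ 0.4899 -0.2509] 0.0005994745871222527 top 0.08973035453585787
big 455 [0.4413 0.1069] 0.00034681643876105506 top 0.11546154619964066
shutter 85 [ 0.5654 -0.1321  0.0322] [0.0324 0.0347]
head 1307 ((682.0767822265625, -66.85347747802734), (75.20030212402344, 116.7826156616211), 81.20044708251953) 0.17060455096611382
side bench z -0.35357285805432637
plate 2337 0.010333678442902228 ((625.3924560546875, -78.88291931152344), (388.27703857421875, 318.0527648925781), 0.09632588922977448)
amber 161 [ 0.3709 -0.3017] 0.000501488977715913 top 0.09151522627195863
blue1 163 [ 0.4486 -0.3177] 0.0006692988910475157 top 0.0899905622690339
blue2 159 [ 0.4883 -0.2511] 0.000623868558845185 top 0.0909449829950485
big 196 [0.4393 0.1072] 0.0008224686159123331 top 0.11551123161975607
shutter 57 [ 0.5635 -0.1354  0.0318] [0.0317 0.0348]
head 726 ((680.608642578125, -69.69166564941406), (77.051513671875, 116.66312408447266), 80.71289825439453) 0.16958885359621778
```

```bash
cat >> h.py <<'E'
SEAT=np.array([.652,-.0635]); YAW=-.157
PX=np.array([np.cos(YAW),np.sin(YAW),0]); PY=np.array([-PX[1],PX[0],0]); Z=np.array([0,0,1.])
def W(x,y,z): return np.array([*SEAT,0])+x*PX+y*PY+z*Z   # seat frame xy, z above bench
def Rdown(s=1): return np.column_stack([s*PX,-s*PY,-Z])
def Rlean(a,s=1):
    z=np.sin(a)*PX-np.cos(a)*Z; y=-s*PY; return np.column_stack([np.cross(y,z),y,z])
B=np.array([.372,-.3016])
E
python3 - <<'E'
from h import *
for s in (1,-1):
    print(s)
    for n,p,R in [('mid',[.45,0,.36],Rdown(s)),('pre',[*B,.2],Rdown(s)),('pick',[*B,.029],Rdown(s)),('place',W(-.095,0,.043),Rdown(s)),('placeup',W(-.095,0,.2),Rdown(s)),
      ('sh',W(-.075,-.083,.03),Rdown(s))]+[(f'lean{a}{x}',W(x,0,.04),Rlean(np.radians(a),s)) for a in (30,40,50) for x in (-.16,-.03)]:
        print(n,solver.inverse_kinematics(p,R))
E
```

```text
1
mid [-0.7578 -0.0544  0.6692  1.9052  0.0352  1.2792 -1.8273]
pre [-0.2363  0.2727  1.0005  2.0708 -0.2845  0.9406 -0.8102]
pick [ 0.1553  0.5339  0.5591  2.1641 -0.5191  0.5754 -0.6315]
place [-0.4367  0.6216  0.6049  1.9697 -0.5317  0.7118 -1.2335]
placeup [-0.6316  0.4182  0.8468  1.8819 -0.3686  1.0053 -1.3534]
sh [-0.2898  0.6768  0.6186  1.9237 -0.5793  0.7254 -1.0558]
lean30-0.16 None
lean30-0.03 [ 0.1865  0.5443 -0.2213  2.1716  2.0268  0.1995  2.5954]
lean40-0.16 None
lean40-0.03 [ 0.5502  0.689  -0.6653  2.2554  2.37    0.5932  2.4087]
lean50-0.16 None
lean50-0.03 [ 0.7394  0.9185 -0.8954  2.3273  2.5806  0.9681  2.4269]
-1
mid [-0.5293 -0.0349  0.4486  1.895   0.0158  1.278   1.3283]
pre [-0.2929  0.2985  1.0795  2.0729 -0.3244  0.9501  2.3746]
pick [ 0.1801  0.5268  0.5274  2.1627 -0.4894  0.5683  2.4823]
place [-0.1314  0.5566  0.2018  1.9498 -0.1755  0.6518  1.5945]
placeup [-0.2983  0.341   0.403   1.8626 -0.1598  0.9695  1.5885]
sh [-0.0529  0.612   0.2964  1.9082 -0.2769  0.661   1.8265]
lean30-0.16 None
lean30-0.03 [ 0.5486  0.6476 -0.6629  2.1492  1.8248  0.4237 -0.2193]
lean40-0.16 None
lean40-0.03 [ 0.9962  1.2559 -1.3407  2.2346  2.2104  1.1416 -0.0733]
lean50-0.16 None
lean50-0.03 [ 0.2215  0.672  -0.2902  2.3556  2.7983  0.7869 -1.2901]
```

```bash
cat >> h.py <<'E'
def Rl2(a,phi,s=1):  # lean a, tool axis heading phi from push dir (about world z)
    h=np.cos(phi)*PX+np.sin(phi)*PY; z=np.sin(a)*h-np.cos(a)*Z; y=-s*np.cross(Z,h); return np.column_stack([np.cross(y,z),y,z])
E
python3 - <<'E'
from h import *
for s in (1,-1):
  for phi in (-60,-30,0,30,60):
    for a in (25,30,35):
      r=[]
      for x in (-.15,-.13,-.115,-.09,-.06,-.03):
        q=solver.inverse_kinematics(W(x,0,.045),Rl2(np.radians(a),np.radians(phi),s)); r.append('-' if q is None else str(np.round(q[[0,4,5]],1)))
      print(s,phi,a,*r)
E
```

```text
1 -60 25 [-0.2  0.9  0.6] [-0.2  0.9  0.6] [-0.2  0.8  0.6] [-0.2  0.8  0.7] [-0.1  0.8  0.7] [-0.1  0.8  0.7]
1 -60 30 [-0.3  1.   0.7] [-0.3  1.   0.7] [-0.3  1.   0.7] [-0.2  0.9  0.7] [-0.2  0.9  0.7] [-0.2  0.9  0.7]
1 -60 35 [-0.3  1.1  0.7] [-0.3  1.1  0.7] [-0.3  1.1  0.7] [-0.3  1.   0.8] [-0.3  1.   0.8] [-0.2  1.   0.8]
1 -30 25 [-0.2  1.3  0.3] [-0.2  1.2  0.4] [-0.2  1.2  0.4] [-0.1  1.1  0.4] [-0.1  1.1  0.4] [-0.9 -1.2  0.5]
1 -30 30 [-0.3  1.6  0.4] [-0.3  1.5  0.4] [-0.2  1.5  0.4] [-0.2  1.4  0.4] [-0.2  1.4  0.4] [-0.1  1.3  0.4]
1 -30 35 [-0.3  1.7  0.5] [-0.3  1.7  0.5] [-0.3  1.7  0.5] [-0.3  1.7  0.5] [-0.2  1.6  0.4] [-0.2  1.5  0.4]
1 0 25 [0.2 2.  0.2] [0.2 1.8 0.2] [0.2 1.7 0.2] - - [0.2 1.2 0.2]
1 0 30 - [0.2 2.4 0.3] [0.2 2.3 0.3] [0.2 2.3 0.2] [0.2 2.1 0.2] [0.2 2.  0.2]
1 0 35 - - [0.3 2.4 0.5] [0.4 2.4 0.4] [0.4 2.3 0.4] [0.2 2.4 0.3]
1 30 25 [1.2 1.6 0.7] [0.9 1.4 0.3] [0.9 1.4 0.3] [ 0.3 -1.   0.1] [ 0.  -1.3  0.3] [-0.1 -1.3  0.4]
1 30 30 [1.2 1.8 0.7] [1.2 1.8 0.7] [1.2 1.7 0.7] [1.2 1.7 0.7] [1.  1.6 0.4] [0.9 1.4 0.3]
1 30 35 - [1.3 1.9 0.6] [1.3
[... 1187 characters left out ...]
2.2 0.3] [0.7 1.9 0.6] [0.5 1.9 0.4] [0.5 1.8 0.4]
-1 0 35 - [0.3 2.5 0.5] [0.9 2.1 0.8] [0.9 2.1 0.8] [0.9 2.  0.8] [0.9 2.  0.8]
-1 30 25 [0.9 1.5 0.2] [0.9 1.4 0.3] [0.9 1.4 0.3] [0.9 1.3 0.3] [0.7 0.9 0.2] [0.6 0.5 0.2]
-1 30 30 [0.9 2.2 0.2] [0.9 2.  0.2] [0.9 1.9 0.2] [0.9 1.7 0.2] [0.9 1.5 0.2] [0.9 1.4 0.3]
-1 30 35 - [1.1 2.1 0.4] [1.1 2.1 0.4] [1.1 2.  0.4] [0.9 2.2 0.2] [0.9 2.  0.2]
-1 60 25 [1.2 0.9 0.5] [1.1 0.9 0.5] [1.1 0.9 0.5] [ 0.7 -0.2  0.4] [ 0.7 -0.2  0.4] [ 0.6 -0.2  0.4]
-1 60 30 [ 0.3 -1.2  0.5] [ 1.  -0.1  0.3] [ 0.9 -0.1  0.3] [ 0.9 -0.1  0.3] [0.9 0.1 0.4] [0.9 0.3 0.4]
-1 60 35 [ 0.6 -1.2  0.5] [1.4 1.3 0.7] [1.3 1.  0.5] [1.3 1.1 0.5] [1.2 0.8 0.5] [1.1 0.6 0.4]
```

```bash
python3 - <<'E'
from h import *
def st(n): s=env.sense(); print(n,round(s['t'],2),s['ee_pos'],s['wrist_force'],round(s['gripper_width'],4),s['joint_positions'])
R=Rdown(-1)
env.movel([.287,.583,.34],rate=.25); st('up')
env.reach([.45,0,.34],R); st('mid')
env.reach([*B,.16],R); st('pre')
env.movel([*B,.029],rate=.12); st('down')
effector.grasp(15); st('grasp')
env.movel([*B,.09],rate=.12); s=env.sense(); st('lift'); print(s['grasp_force'])
save('scene','s1'); save('side','d1')
E
python3 -c "
import cv2,numpy as np
a=cv2.imread('pics/s1.png');b=cv2.imread('pics/d1.png')
cv2.imwrite('pics/c1.png',np.hstack([cv2.resize(a[80:280,240:480],(400,333)),cv2.resize(b[120:320,250:490],(400,333))]))"
```

```text
up 2.35 [0.2867 0.5824 0.3387] [ 0.3426  0.2889 -1.1364] 0.0919 [-1.1602  0.3784 -0.0065  1.4517  0.0025  1.3132 -0.0539]
mid 4.52 [0.4502 0.0008 0.3399] [-0.3111 -0.248  -0.3582] 0.0917 [-0.582  -0.0237  0.5045  1.9294  0.0123  1.2331  1.3336]
pre 5.87 [ 0.373  -0.3009  0.1601] [-0.2819 -0.3356 -0.1845] 0.0921 [-0.23    0.3735  1.0246  2.1079 -0.4182  0.8774  2.4548]
down 7.11 [ 0.3724 -0.3019  0.0295] [-0.7618  0.0616 -0.3119] 0.0924 [ 0.001   0.5956  0.7633  2.1722 -0.7091  0.6383  2.6876]
grasp 7.89 [ 0.372  -0.3016  0.029 ] [-0.2757  0.3236  0.9342] 0.0436 [ 0.0014  0.5965  0.7626  2.1726 -0.7094  0.6382  2.6877]
lift 8.55 [ 0.3719 -0.3011  0.0897] [-1.0136  0.1722 -0.8551] 0.0435 [-0.1061  0.4944  0.8934  2.1538 -0.5746  0.7488  2.5816]
14.999897181987762
```

View pics/c1.png

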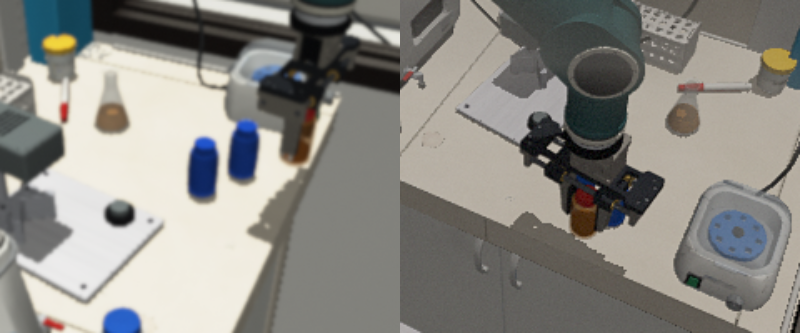

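The amber bottle is in the gripper, at (295,150) in the left half and (583,210) in the right half. Both blue ones still stand, at (203,170) and (243,150). Next I carry it and place it.

```bash
cat >> h.py <<'E'
def st(n): s=env.sense(); print(n,round(s['t'],2),s['ee_pos'],s['wrist_force'],round(s['gripper_width'],4),s['joint_positions'])
E
python3 - <<'E'
from h import *
R=Rdown(-1)
env.movel([*B,.19],rate=.2); st('up')
env.movel(W(-.085,0,.19),R,rate=.25); st('over')
env.movel(W(-.085,0,.06),R,rate=.15)
env.movel(W(-.085,0,.0425),R,rate=.04); st('down')
env.pause(.2); effector.release(); env.pause(.2); st('rel')
env.movel(W(-.085,0,.2),R,rate=.15); st('up')
save('scene','s2'); save('side','d2')
for c in ('scene','side'):
    print([ (round(r['score'],2),np.array(r['at'])) for r in tip_of(c,'bottle_mid')])
for a in (28,30):
  for s in (1,-1):
    for x,z in ((-.135,.16),(-.135,.05),(-.031,.045)): print(a,s,x,solver.inverse_kinematics(W(x,0,z),Rlean(np.radians(a),s)))
E
python3 -c "
import cv2,numpy as np
a=cv2.imread('pics/s2.png');b=cv2.imread('pics/d2.png')
cv2.imwrite('pics/c2.png',np.hstack([cv2.resize(a[120:280,210:402],(400,333)),cv2.resize(b[80:240,240:432],(400,333))]))"
```

```text
up 9.3 [ 0.3717 -0.3008  0.1891] [-0.5894  0.9824 -1.4928] 0.0443 [-0.2854  0.3232  1.0787  2.0843 -0.3561  0.933   2.4036]
over 10.72 [ 0.5672 -0.0519  0.19  ] [-0.8784 -0.1625 -0.827 ] 0.0438 [-0.6957  0.4973  0.9694  1.8728 -0.4778  1.0252  1.886 ]
down 12.33 [ 0.568  -0.0503  0.0423] [ 0.4849  0.2007 -1.9409] 0.0435 [-0.5499  0.6957  0.7779  1.9525 -0.692   0.7819  2.0429]
rel 13.57 [ 0.568  -0.0502  0.0425] [-0.2612 -1.0272  0.3448] 0.0922 [-0.5501  0.6954  0.778   1.9525 -0.692   0.7819  2.0429]
up 14.77 [ 0.5674 -0.05    0.1992] [ 0.5151 -0.6165 -0.2854] 0.0918 [-0.7066  0.4872  0.9789  1.8635 -0.466   1.0427  1.8765]
[(0.72, array([ 0.568 , -0.0525,  0.0559])), (0.62, array([ 0.4496, -0.3179,  0.0478]))]
[(0.76, array([ 0.5659, -0.0507,  0.0568]))]
28 1 -0.135 [-1.2086  0.3745  1.3971  2.3864 -1.1204  0.371  -0.6418]
28 1 -0.135 [ 0.7229  0.5935 -0.8809  2.3486  1.8578  0.517   2.8453]
28 1 -0.031 [-0.9709  1.3493  1.5008  2.2142  4.3882  1.1726 -0.3689]
28 -1 -0.135 [-0.9712  0.1875  1.0403  2.3805 -0.5098  0.2017  1.9118]
28 -1 -0.135 [ 0.8882  0.7443 -1.1046  2.3413  1.8322  0.7009 -0.1862]
28 -1 -0.031 [ 0.3746  0.5691 -0.446   2.1377  1.649   0.2851 -0.1151]
30 1 -0.135 [-1.2194  0.3604  1.3953  2.4114 -1.2339  0.328  -0.5315]
30 1 -0.135 [ 0.1806  0.4232 -0.2545  2.4012  2.3425  0.2725  2.2209]
30 1 -0.031 [ 0.3675  0.5689 -0.4385  2.1618  1.853   0.2941  2.8216]
30 -1 -0.135 [-0.9864  0.1812  1.0485  2.4057 -0.6108  0.1487  2.0097]
30 -1 -0.135 [ 1.0167  1.0028 -1.3305  2.3595  1.911   0.9926 -0.119 ]
30 -1 -0.031 [ 0.7183  0.74   -0.8877  2.1417  1.7935  0.5713 -0.1063]
```

View pics/c2.png

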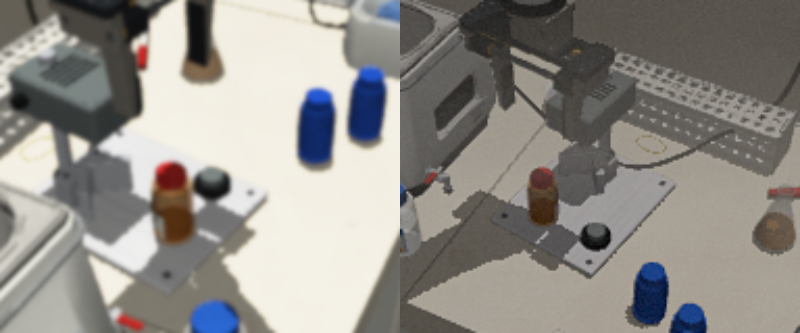

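The amber bottle stands upright on the plate, at (172,205) in the left half and (543,195) in the right half, and clear of the head. I shut the fingers, swing over to the leaning posture high up, then come down behind the bottle.

```bash
python3 - <<'E'
from h import *
env.movel([.45,-.05,.38],Rdown(-1),rate=.25); st('high')
effector.grasp(20); st('shut')
env.goto_joints([.1806,0,-.2545,2.4012,2.3425,.2725,2.2209-np.pi]); st('lean')
print(env.sense()['tcp_rot'])
R=Rlean(np.radians(30),-1)
for x,z in ((-.14,.25),(-.14,.045),(-.135,.045),(-.03,.045)): print(x,z,solver.inverse_kinematics(W(x,0,z),R))
E
```

```text
high 16.03 [ 0.4498 -0.0502  0.3793] [-0.4993  0.2673  0.212 ] 0.0919 [-1.1288 -0.153   1.0824  1.8818  0.1392  1.3351  1.3293]
shut 17.38 [ 0.45 -0.05  0.38] [-0.1772 -0.4424 -0.1745] 0.0005 [-1.129  -0.1542  1.0814  1.8809  0.1398  1.3359  1.3285]
lean 19.32 [ 0.5777 -0.0533  0.2858] [0.1598 0.4043 0.6339] 0.0007 [ 0.18   -0.0001 -0.2538  2.4003  2.342   0.2729 -0.9202]
[[-0.5773  0.1589  0.8009]
 [ 0.085   0.9872 -0.1346]
 [-0.8121 -0.0096 -0.5835]]
-0.14 0.25 [-1.0724 -0.1808  0.9664  2.322   0.605   0.4755  0.8583]
-0.14 0.045 [ 0.2222  0.4386 -0.3041  2.4102  2.3389  0.3026 -0.9113]
-0.135 0.045 [ 0.2158  0.4419 -0.2944  2.3999  2.3345  0.2953 -0.9047]
-0.03 0.045 [ 0.1861  0.5335 -0.2208  2.1711  1.9782  0.1934 -0.4987]
```

```bash
python3 - <<'E'
from h import *
R=Rlean(np.radians(30),-1)
q=solver.inverse_kinematics(W(-.14,-.05,.038),R); print(q)
for x in (-.14,-.1,-.06,-.03): print(solver.inverse_kinematics(W(x,0,.038),R))
q0=env.sense()['joint_positions'].copy()
if q is not None and abs(q-q0)[[0,2,4,6]].max()<.35:
    a=q.copy(); a[1]=0; a[3]=2.40; env.goto_joints(a); st('off')
    env.goto_joints(q); st('low'); print(env.sense()['tcp_rot']-R)
    env.movel(W(-.14,0,.038),R,rate=.06); st('behind')
E
```

```text
[ 0.2681  0.4445 -0.1959  2.4212  2.7255  0.2639 -1.1829]
[ 0.2194  0.4581 -0.3012  2.4112  2.3791  0.3191 -0.95  ]
[ 0.1663  0.4831 -0.2219  2.3283  2.3482  0.2575 -0.9061]
[ 0.1087  0.5119 -0.1393  2.244   2.3066  0.1944 -0.8588]
[ 0.1867  0.5486 -0.2216  2.1717  2.0453  0.202  -0.5642]
```

```bash
python3 - <<'E'
from h import *
R=Rlean(np.radians(30),-1)
q=solver.inverse_kinematics(W(-.14,-.05,.038),R)
a=q.copy(); a[1]=0; a[3]=2.40; env.goto_joints(a); st('off')
env.goto_joints(q); st('low')
env.movel(W(-.14,0,.038),R,rate=.06); st('behind')
print(env.sense()['tcp_rot']-R)
save('side','d3'); save('scene','s3')
for c in ('scene','side'):
    d=np.load('pics/%s3_d.npy'%('s' if c=='scene' else 'd')); P=cloud(c,d); ctr=(.568,-.0505)
    q=P[(d>0)&(np.hypot(P[...,0]-ctr[0],P[...,1]-ctr[1])<.034)&(P[...,2]>.075)&(P[...,2]<.12)]
    print(c,len(q),q.mean(0))
E
python3 -c "
import cv2,numpy as np
a=cv2.imread('pics/s3.png');b=cv2.imread('pics/d3.png')
cv2.imwrite('pics/c3.png',np.hstack([cv2.resize(a[120:280,210:402],(400,333)),cv2.resize(b[80:240,240:432],(400,333))]))"
```

```text
off 19.78 [ 0.5806 -0.109   0.2969] [-0.7579 -0.5052 -0.2565] 0.0006 [ 0.2675 -0.0002 -0.196   2.3996  2.7225  0.2638 -1.1807]
low 20.81 [ 0.5068 -0.0907  0.0388] [-0.9714  0.6492 -1.1652] 0.0002 [ 0.2675  0.4434 -0.1962  2.4205  2.7251  0.2642 -1.1826]
behind 21.79 [ 0.5137 -0.0419  0.0381] [ 0.2392 -0.0159  0.015 ] 0.0003 [ 0.0682  0.4408 -0.1309  2.4206  2.5592  0.2787 -1.159 ]
[[ 0.0002  0.0003  0.0002]
 [ 0.0002 -0.0001 -0.0003]
 [-0.0002 -0.0001  0.0001]]
scene 336 [ 0.564  -0.0426  0.0903]
side 172 [ 0.5598 -0.0541  0.0903]
```

View pics/c3.png

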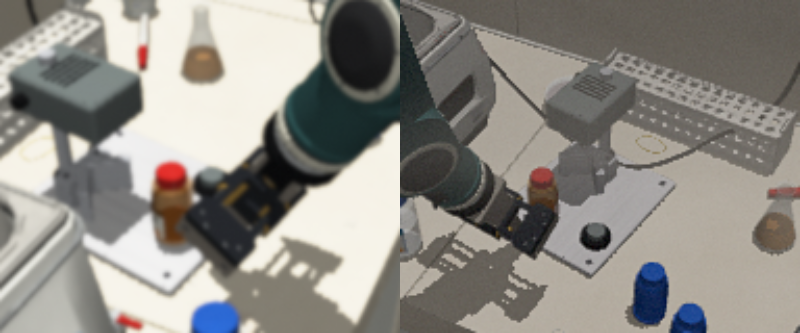

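The fingers are behind the bottle, at (225,235) left and (530,235) right, and the bottle is undisturbed at (172,205). I push slowly and watch the force.

```bash
python3 - <<'E'
from h import *
R=Rlean(np.radians(30),-1)
def F(n=4):
    f=[]
    for _ in range(n): f.append(env.sense()['wrist_force']); env.pause(.02)
    f=np.mean(f,0); return np.array([f@PX,f@PY,f[2]])
f0=F(8); print('base',f0)
env.movel(W(-.12,0,.038),R,rate=.05)
env.movel(W(-.045,0,.038),R,rate=.04); print('-.045',F()-f0)
x=-.045
while x<-.018:
    x+=.0015; env.movel(W(x,0,.038),R,rate=.03); f=F()-f0; print(round(x,4),f)
    if f[0]<-3: break
st('end')
E
```

```text
base [ 0.0477 -0.2356  0.1279]
-.045 [-0.7692 -0.0644 -0.3883]
-0.0435 [-0.2006 -0.3629 -0.236 ]
-0.042 [-0.3211  0.1716 -0.4322]
-0.0405 [-0.2319  0.1301 -0.6027]
-0.039 [-0.1163 -0.4272 -0.1702]
-0.0375 [-0.3098  0.0693 -0.6073]
-0.036 [-0.764   0.0034  0.1249]
-0.0345 [-0.0775  0.5497 -0.473 ]
-0.033 [-0.0923  0.1448 -0.2388]
-0.0315 [ 0.0462  0.2521 -0.156 ]
-0.03 [-0.3897 -0.0547 -0.2425]
-0.0285 [-2.4581  0.2972  0.51  ]
-0.027 [-7.8213 -0.8107  5.3031]
end 28.47 [ 0.624  -0.0592  0.0376] [-6.6902  0.207   5.3857] 0.0006 [ 0.0813  0.5399 -0.095   2.1737  2.2035  0.1494 -0.7506]
```

```bash
python3 - <<'E'
from h import *
R=Rlean(np.radians(30),-1)
env.movel(W(-.05,0,.038),R,rate=.03); env.movel(W(-.14,0,.038),R,rate=.1); st('back')
save('scene','s4'); save('side','d4')
for c in ('scene','side'): print([ (round(r['score'],2),np.array(r['at'])) for r in tip_of(c,'bottle_mid')])
for c in ('scene','side'):
    d=np.load('pics/%s4_d.npy'%('s' if c=='scene' else 'd')); P=cloud(c,d)
    from scipy.optimize import least_squares
    q=P[(d>0)&(np.hypot(P[...,0]-SEAT[0],P[...,1]-SEAT[1])<.028)&(P[...,2]>.055)&(P[...,2]<.068)]
    if len(q)>10:
        s=least_squares(lambda x:np.hypot(q[:,0]-x[0],q[:,1]-x[1])-.022,SEAT,loss='soft_l1',f_scale=.002); e=s.x-SEAT; print(c,len(q),s.x,e@PX[:2],e@PY[:2],np.median(abs(s.fun)))
E
python3 -c "
import cv2,numpy as np
a=cv2.imread('pics/s4.png');b=cv2.imread('pics/d4.png')
cv2.imwrite('pics/c4.png',np.hstack([cv2.resize(a[140:240,210:330],(400,333)),cv2.resize(b[100:200,270:390],(400,333))]))"
```

```text
back 30.43 [ 0.5146 -0.0418  0.0383] [-0.2096 -0.3016  0.0771] 0.0005 [ 0.2525  0.4637 -0.3382  2.408   2.3451  0.3298 -0.9089]
[(0.94, array([ 0.6551, -0.0663,  0.0576]))]
[(0.75, array([ 0.4909, -0.251 ,  0.0438])), (0.72, array([ 0.4513, -0.3179,  0.0421])), (0.56, array([ 0.6513, -0.0638,  0.0552]))]
scene 99 [ 0.6537 -0.064 ] 0.0017743018707224627 -0.00018295615466234002 0.0005180800904892625
side 49 [ 0.6521 -0.0641] 0.00020465466797781496 -0.000560946800840947 0.0008214221245878006
```

View pics/c4.png

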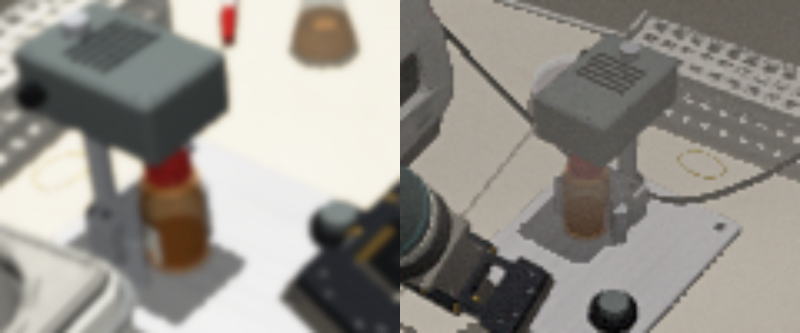

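The bottle is seated in the V under the head, at (180,220) left and (587,200) right, with about 1 mm of measured offset. Next I press the shutter with the same leaning posture, so the gripper body stays far from the head.

```bash
python3 - <<'E'
from h import *
R=Rlean(np.radians(30),-1); X=-.066; Y=-.083
for p in ((-.14,0,.08),(X,Y,.08),(X,Y,.035)): print(solver.inverse_kinematics(W(*p),R))
def F(n=3):
    f=[]
    for _ in range(n): f.append(env.sense()['wrist_force']); env.pause(.02)
    f=np.mean(f,0); return np.array([f@PX,f@PY,f[2]])
env.movel(W(-.14,0,.08),R,rate=.1)
env.movel(W(X,Y,.08),R,rate=.12)
env.movel(W(X,Y,.05),R,rate=.1); st('above'); f0=F(6)
z=.05; 
while z>.024:
    z-=.001; env.movel(W(X,Y,z),R,rate=.03); f=F()-f0; print(round(z,4),f,round(env.sense()['ee_pos'][2],4))
    if f[2]>9: break
env.pause(.15); st('pressed')
env.movel(W(X,Y,.08),R,rate=.08); env.pause(.2); st('up')
E
```

```text
[ 0.1224  0.3305 -0.1905  2.4074  2.1602  0.1933 -0.7544]
[ 0.5468  0.448  -0.4226  2.2328  1.7929  0.1559 -0.1306]
[ 0.4193  0.5283 -0.2754  2.2491  2.5034  0.1811 -0.8516]
above 32.73 [ 0.5735 -0.1347  0.0498] [0.4618 0.9785 0.5214] 0.0002 [ 0.6512  0.5483 -0.5492  2.2337  2.0102  0.2558 -0.301 ]
0.049 [-0.0015 -0.2369 -0.0586] 0.0494
0.048 [-0.0881  0.2887 -0.0413] 0.048
0.047 [-0.131  -0.3897 -0.3027] 0.0469
0.046 [ 0.0542 -0.097   0.4028] 0.0459
0.045 [ 0.002  -0.1717 -0.0492] 0.0449
0.044 [-0.4036 -0.0852 -0.0758] 0.044
0.043 [-0.1263 -0.4856 -0.104 ] 0.0429
0.042 [-0.5166 -0.5032  0.3835] 0.042
0.041 [-0.5739  0.1375  0.1436] 0.0409
0.04 [ 0.365  -0.0583  0.3673] 0.04
0.039 [-0.4635 -0.1081  1.2049] 0.0391
0.038 [ 0.4533 -0.2126  2.1733] 0.0381
0.037 [ 0.2825 -0.3871  2.4429] 0.0371
0.036 [-0.1994  0.153   2.9156] 0.0361
0.035 [0.4389 0.0409 4.0615] 0.0351
0.034 [-0.0503 -0.4344  3.6644] 0.0341
0.033 [0.2531 0.3097 3.8425] 0.0331
0.032 [-2.2911  0.3757  9.6045] 0.0325
pressed 38.38 [ 0.5741 -0.1352  0.0325] [-1.1613  0.8065  8.5276] 0.0003 [ 0.6892  0.6066 -0.5959  2.2331  2.0917  0.3116 -0.3545]
up 39.33 [ 0.5733 -0.1351  0.0792] [ 0.2955 -0.3143 -0.0668] 0.0003 [ 0.5775  0.4561 -0.4583  2.2313  1.7731  0.1711 -0.1038]
```

The spring force ramped over about 7 mm to a hard stop, so the button went fully down, and the force then went back to zero. I make one last check of the bottle and the button before handing in.

```bash
python3 - <<'E'
from h import *
from scipy.optimize import least_squares
R=Rlean(np.radians(30),-1)
env.movel(W(-.14,-.05,.09),R,rate=.12)
for c in ('scene','side'):
    p,d=save(c,c+'5'); P=cloud(c,d)
    q=P[(d>0)&(np.hypot(P[...,0]-SEAT[0],P[...,1]-SEAT[1])<.028)&(P[...,2]>.055)&(P[...,2]<.068)]
    s=least_squares(lambda x:np.hypot(q[:,0]-x[0],q[:,1]-x[1])-.022,SEAT,loss='soft_l1',f_scale=.002); e=s.x-SEAT; print(c,len(q),s.x,e@PX[:2],e@PY[:2])
    q=P[(d>0)&(np.hypot(P[...,0]-.5645,P[...,1]+.1337)<.012)&(P[...,2]<.05)]; print('button top',len(q),np.percentile(q[:,2],[50,90]) if len(q) else '')
st('end')
E
```

```text
scene 94 [ 0.6539 -0.0639] 0.0019524440338514234 -4.707667110601929e-05
button top 77 [0.0323 0.0339]
side 45 [ 0.6521 -0.0635] 6.869410836806806e-05 -2.969511685278539e-05
button top 48 [0.0317 0.0339]
end 40.26 [ 0.5067 -0.0915  0.0901] [-0.2472  0.3592 -0.7415] 0.0002 [ 0.6588  0.3697 -0.6271  2.3837  1.9122  0.2456 -0.3231]
```

The bottle hasn't moved and the button is back at its initial height, so I hand in.

```bash
python3 -c "
from h import *
print(workorder.finish_job())"
```

```text
the job is handed in; nothing more can be done
None
```

I handed the job in at about 40 s with the amber bottle seated in the V-block, the shutter pressed to its stop and back up, and the camera head, larger bottle and flask untouched; one reading at the end of the push put joint 6 at 0.1494 rad, just under its 0.15 limit, and no verdict was returned.

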